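# Close the board tester and start it

### The arm

A 7-joint arm with a two-finger parallel gripper is mounted at the origin on the work surface. World frame = base frame: x ahead of the robot, y to its left, z up, the work surface at z = 0. Lengths are in mm, angles in rad, forces in N, time in s.
With the tool pointing down it reaches from about 425 to 825 mm from the base axis. Payload 3.6 kg.
Tool frame: the origin (TCP) lies between the finger pads; the fingertips stand 17 mm ahead of it and the grasp point (between the pads) lies 2 mm behind it (arm.nose_length is the distance from the TCP to the fingertips, in mm); z points along the fingers, y is the line along which they close (so a half turn about z gives the same grasp; the last joint's range is limited). The gripper opens to 85 mm and grips with 20 to 120 N. Pads are 22 mm wide; open, the fingers measure 114 mm over their backs; the gripper's body (76 mm by 85 mm) begins 54 mm behind the grasp point. The pads swing forward as they close: fully open they stand 13 mm farther back than shut.
Start: joints at [-1.27, 0.615, -0.013, 1.423, 0.008, 1.103, -0.04], TCP at [209.242, 615.371, 248.297] pointing down, gripper open.
Joint ranges: [-3.12, 3.12], [-0.3, 2.06], [-1.34, 1.32], [0.26, 2.42], [-1.36, 4.5], [0.01, 1.98], [-2.84, 2.84]. Speed limits (rad/s): [2.79, 2.79, 3.14, 3.14, 3.14, 3.14, 3.14].

### API

Orientations are given as a rotation vector (axis times angle).
In Python, from station import arm, snapshot, workorder, outline_of, tip_of gives the robot as it stands.
- The arm moves only by the tool arm_command, never from a script. Its argument "steps" is a list of rows, each a list of 7 numbers: the shift along the tool's x, y, z in mm, then the turn, a rotation vector about the tool's x, y, z in degrees, then the finger opening in mm, from 0 to 85.4. A call has 1 to 12 rows; each row shifts and turns the commanded pose from where the row before left it, along the tool's axes as they then stand; what a row does not reach is not made up. A row lasts 1/8 s, in which the tool goes at most 62.5 mm and 10.7 degrees, less where a joint would pass 70% of its speed; a pose out of reach is approached as far as the arm can. A call is refused whole if a number of a shift passes 62.5 or a number of a turn 10.7, either way. A call with a gripper value outside its range is refused whole. The fingers move at their own pace and stop on an object; "squeeze" is the grip in N (left out, the last holds). Time passes only in rows, so rows that do not move let the fingers close. It gives the time, the measured TCP pose, the force, the opening and the grip force at its end, in the units of the state.
- arm.get_obs(): the state, without advancing time (a new reading comes with each control period).
- snapshot(name): name is "side" or "top"; returns a dict with "image" (480x640x3 uint8, red, green, blue), "K" (3x3 intrinsics, pixels), "D" ([k1, k2, p1, p2, k3] as OpenCV has them; the pictures are not rectified), "pose" (4x4, takes a point from camera to world coordinates). Camera axes: x right, y up, looking along -z (the intrinsics and any distortion apply to the point x, -y, -z); pixel columns grow to the right and rows downward; lengths in mm; the calibration is good to about 2 mm. A picture is of the moment at which its call begins. There is no depth.
- workorder.finish_job(): hands the job in; it is judged then, once.
Trained networks look in a picture, given as the dict that the camera call returned (one of the last four; its "shot" number tells which), for a name from the list of things; names that differ only in an ending like _2 or _b are one class to them, and where a whole thing is asked for, a point or a joint stands for the part that bears it (a point fixed in the world has none). Each returns a list of dicts, best first, with "p" (0 to 1); they miss things now and then, are a little off and sometimes report something else, mostly with a low value. They report only what shows in the picture. A call takes as long as a camera call. They do not tell look-alikes from the thing itself.
- outline_of(picture, query): "mask" (480x640 bool, what is visible of it) and "extent" ([left, top, right, bottom] in pixels, round what is visible of it).
- tip_of(picture, query): "uv" ([column, row] in pixels: a listed point, or the origin of a listed thing).
The state is a dict: "clock": time; "qpos": joint angles; "qvel": joint speeds; "effort": joint torques, N m; "position": TCP position; "eef_rot": TCP orientation; "wrist_force": force on the tool from outside, world axes, zero at the start; "torque": the same for the moment, N m; "opening": finger opening in mm; "grip_force": force on a finger pad.
Only numpy, scipy, OpenCV 4.12 (cv2) and the standard library are available. Lean on these libraries where they do the work, as an engineer would, in place of code of your own. Each camera call takes 0.05 s, during which the arm holds its last target. There are 200 camera calls.

### The job

A circuit board is waiting in the test fixture. Lower the aluminium hold-down plate gently (do not drop it) over the fixture's two pins, either way round, until it lies flush on the rails and let go of it; only then twist the tester's start knob clockwise to its stop, and release it so that it springs back. Leave the other things on the mat where they are, and the plate seated.

Things in the scene. Friction and masses are not known exactly. Their poses are not given: they have to be found in the camera images.
- plate: loose aluminium hold-down plate 150 (x) x 100 (y) x 6 mm, 0.28 kg, flat on the mat. Two 11 mm round through holes at x = -60 and +60, y = 0; two rectangular windows; in the middle an upright black bar grip, 50 mm along x, 12 mm wide along y, its top 42 mm above the plate's underside. Origin: centre of the underside; z up. Same after a half turn
- plate_grip (a point): point in the middle of the plate's bar grip, 30 mm above the plate's underside; the bar runs along x and is 12 mm thick along y
- fixture: test fixture, fixed: grey block 180 (x) x 130 (y) x 30 mm; two aluminium rails along y at x = -60 and +60, tops 38 mm above its underside; a dark green board lower down between them. Mid-rail (y = 0) stands a steel pin, 8 mm diameter, 18 mm above the rail, the last 6 mm tapering to a 3 mm tip. Origin: centre of its underside
- fixture_seat (a point): point midway between the two pins at the height of the rails' tops (38 mm above the fixture's underside), axes as the fixture's; the origin of the seated plate comes to rest here with its x axis along the fixture's x, either way round
- tester: tester box, fixed, teal, 150 (x) x 120 (y) x 55 mm; on its top, towards +x, a dark screen panel and a low round dial 20 mm across (not to be used), and at x = -25, y = 0 the start knob. Origin: centre of its underside
- start_knob_grip (a point): point on the start knob's vertical axis at gripping height, 89 mm above the tester's underside; turns with the knob. Black knob: a 44 mm disc (60 to 68 mm above the tester's underside) with an upright bar on it, 42 mm long along this point's x, 14 mm wide along y, top at 98 mm. Under it a fixed grey collar 68 mm across
- start_knob (a joint): turn of the start knob, rad: 0 at rest (bar along the tester's x), grows clockwise seen from above, stop at 1.2. A spring (0.04 N m at rest, 0.11 N m at the stop) drives it back to 0 when it is let go
- spool: bystander: steel spool 54 mm across, 34 mm high, standing or lying on the mat; origin on its underside; to be left alone
- flux_jar: bystander: jar 46 mm across, 40 mm high, standing or lying on the mat; origin on its underside; to be left alone
- driver: bystander: screwdriver 150 mm long, standing or lying on the mat; origin on its underside; to be left alone
- parts_tray: bystander: clear parts tray 90 x 60 x 20 mm, standing or lying on the mat; origin on its underside; to be left alone
- tip_cleaner: bystander: brass bowl 64 mm across, 35 mm high, standing or lying on the mat; origin on its underside; to be left alone
- spare_board: bystander: small circuit board 60 x 45 mm, 7 mm high, standing or lying on the mat; origin on its underside; to be left alone
- tweezers: bystander: tweezers 120 mm long, 6 mm high, standing or lying on the mat; origin on its underside; to be left alone
Not all that is in view belongs to the job. What is shaped like the tester but green is not meant.

How it is judged:
By the outcome, as a careful person would: the job done as asked, in the order asked, and still so for the second after the job is handed in, with the robot touching nothing.
It also fails if it takes over 62 s, if anything falls off the work surface, if the arm or the gripper's body presses on something with over 40 N, if the wrist force passes 120 N, or if a joint passes its speed limit or range.

## Working session

There is one attempt and no reset: what is moved stays moved. The work goes in short steps, Python scripts to look and compute and a tool call to move; the robot and the scene stay as the last step left them, time stands still between calls to the robot, and variables do not carry over. Pictures are saved under pics/ and viewed, at most 10 in all, crops included, and the job is handed in when it is done.

Besides the shell and the picture viewer there is one more tool, called by a JSON object that holds its "name" and its "arguments". arm_command: Moves the arm, as the interface text tells. Its arguments: {"type":"object","properties":{"steps":{"type":"array"},"squeeze":{"type":"number"}},"required":["steps"]}

```bash
mkdir -p pics
cat > h.py <<'E'
import numpy as np, cv2
from station import arm, snapshot, workorder, outline_of, tip_of
def save(s,n): cv2.imwrite(f'pics/{n}.png',s['image'][:,:,::-1])
def ray(s,uv):
    p=cv2.undistortPoints(np.array([[uv]],float),np.array(s['K'],float),np.array(s['D'],float))[0,0]
    T=np.array(s['pose']); return T[:3,3], T[:3,:3]@np.array([p[0],-p[1],-1.])
def atz(s,uv,z):
    o,d=ray(s,uv); return o+d*(z-o[2])/d[2]
def proj(s,P):
    T=np.array(s['pose']); c=(np.atleast_2d(P)-T[:3,3])@T[:3,:3]; c=c*[1,-1,-1]
    return cv2.projectPoints(c,np.zeros(3),np.zeros(3),np.array(s['K'],float),np.array(s['D'],float))[0][:,0]
E
python3 - <<'E'
from h import *
np.set_printoptions(precision=1,suppress=True)
o=arm.get_obs(); print(o['clock'],o['position'],o['eef_rot'],o['opening'],o['wrist_force'])
Z=dict(plate=0,plate_grip=30,fixture=0,fixture_seat=38,tester=0,start_knob_grip=89)
for n in('top','side'):
    s=snapshot(n); save(s,n+'0'); print(n,np.array(s['pose'])[:3,3])
    for q,z in Z.items():
        for r in tip_of(s,q)[:3]: print(q,round(r['p'],2),np.array(r['uv']),atz(s,r['uv'],z))
    if n=='top':
        for q in('plate','fixture','tester','start_knob_grip','spool','flux_jar','driver','parts_tray','tip_cleaner','spare_board','tweezers'):
            for r in outline_of(s,q)[:2]:
                m=np.argwhere(r['mask'])[:,::-1].astype(np.float32)
                rc=cv2.minAreaRect(m); print(q,round(r['p'],2),r['extent'],rc)
E
```

```text
0.0 [209.1 614.7 247.1] [-0.5 -3.1  0. ] 85.24522718196309 [0.7 0.2 0.2]
top [ 283.1  116.  1513.1]
plate 0.59 [471.4 247. ] [ 518.8 -363.2    0. ]
plate_grip 0.8 [475.5 244.2] [ 523.1 -367.2   30. ]
fixture 0.96 [351.5 258.9] [481.4  25.2   0. ]
fixture 0.72 [308.3 192.6] [703.5 165.3   0. ]
fixture_seat 0.66 [474.6 245.1] [ 519.  -361.6   38. ]
tester 0.87 [252.2 247.9] [518.6 347.8   0. ]
tester 0.66 [147.3 263. ] [470.1 688.6   0. ]
start_knob_grip 0.49 [134.1 265.7] [451. 695.  89.]
start_knob_grip 0.48 [240.8 252.3] [491.2 368.9  89. ]
plate 0.78 [449.6, 222.2, 495.1, 271.2] ((472.5948486328125, 245.83412170410156), (47.304054260253906, 31.3132266998291), 72.0308609008789)
fixture 0.67 [318.7, 226.4, 378.3, 289.2] ((348.60003662109375, 259.20001220703125), (56.34891128540039, 41.14365005493164), 63.43495178222656)
tester 0.85 [113.8, 230.5, 179.1, 292.9] ((144.88763427734375, 263.17218017578125), (42.45616149902344, 51.44688034057617), 39.47246170043945)
tester 0.63 [220.7, 218.3, 275.8, 276.7] ((249.66287231445312, 248.12615966796875), (41.382144927978516, 48.764556884765625),
[... 1229 characters left out ...]
 196.0), (34.0, 5.0), 90.0)
side [ 337.8 -934.6  847.2]
plate 0.8 [353.8 393.1] [ 518.2 -359.9    0. ]
plate 0.73 [369.2 244.3] [715.4 164.5   0. ]
plate_grip 0.76 [355.4 387.7] [ 518.7 -368.1   30. ]
fixture 0.7 [302.2 280.4] [472.6  38.7   0. ]
fixture 0.32 [352.2 388.5] [ 517.8 -347.8    0. ]
fixture_seat 0.98 [302.8 271.4] [475.   33.3  38. ]
fixture_seat 0.72 [367.5 243.3] [694.9 121.4  38. ]
fixture_seat 0.65 [296.7 221.3] [501.  296.7  38. ]
tester 0.87 [299.6 221.9] [517.9 348.3   0. ]
tester 0.77 [273.8 179.9] [468.  682.3   0. ]
tester 0.56 [387.9 277.4] [720.1  -5.5   0. ]
start_knob_grip 0.67 [270.  159.5] [460.8 688.2  89. ]
start_knob_grip 0.59 [289.6 197.3] [491.6 373.1  89. ]
```

Run:
```python
import cv2,numpy as np
a=cv2.imread('pics/top0.png');b=cv2.imread('pics/side0.png')
c=cv2.resize(a[150:320,100:500],None,fx=2,fy=2,interpolation=cv2.INTER_CUBIC)
f=lambda x0,y0,w,h,im,k:cv2.resize(im[y0:y0+h,x0:x0+w],None,fx=k,fy=k,interpolation=cv2.INTER_CUBIC)
cv2.imwrite('pics/c1.png',c)
t=[f(440,212,66,66,a,4),f(316,226,66,66,a,4),f(216,215,66,66,a,4)]
u=[f(315,355,88,66,b,3),f(262,240,88,66,b,3),f(258,175,88,66,b,3)]
cv2.imwrite('pics/c2.png',np.vstack([np.hstack(t),np.hstack(u)]))
```

```text
(no output)
```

View pics/c1.png

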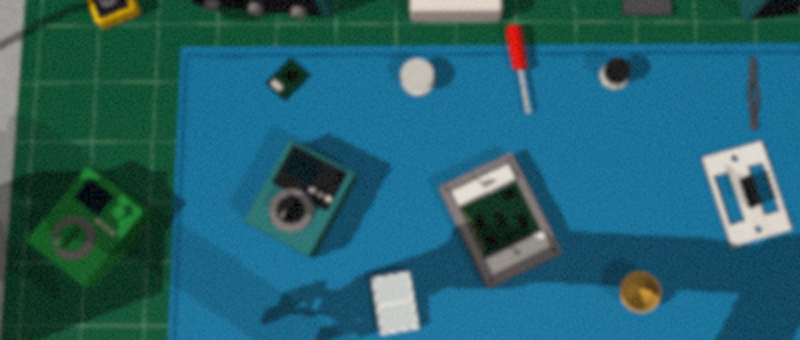

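View pics/c2.png

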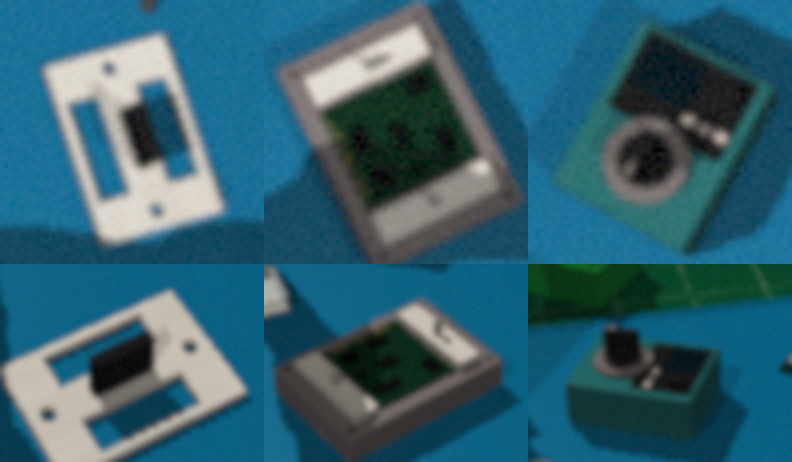

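View pics/side0.png

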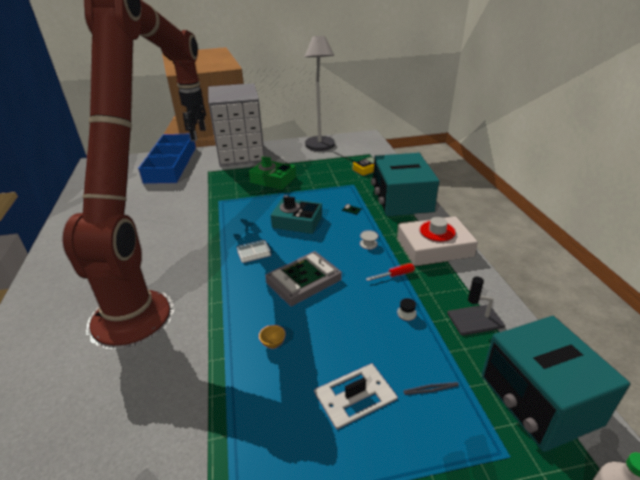

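```bash
cat > fit.py <<'E'
from h import *
from scipy.optimize import minimize
def box(x,y,z0,z1,cx=0): return np.array([[cx+a*x/2,b*y/2,c] for a in(-1,1) for b in(-1,1) for c in(z0,z1)])
def cyl(r,z0,z1,cx=0):
    t=np.linspace(0,2*np.pi,32); return np.vstack([np.c_[cx+r*np.cos(t),r*np.sin(t),0*t+z] for z in(z0,z1)])
M=dict(plate=[box(150,100,0,6)],plateg=[box(150,100,0,6),box(50,12,6,42)],fixture=[box(180,130,0,30)],
 tester=[box(150,120,0,55),cyl(34,55,60,-25),cyl(22,60,68,-25),box(42,14,68,98,-25)])
def render(s,parts,x,ext,k=8):
    l,t,r,b=ext; im=np.zeros(((b-t)*k,(r-l)*k),np.uint8); c,sn=np.cos(x[2]),np.sin(x[2]); R=np.array([[c,-sn,0],[sn,c,0],[0,0,1]])
    for p in parts:
        uv=proj(s,p@R.T+[x[0],x[1],x[3] if len(x)>3 else 0])
        uv=(uv+.5-[l,t])*k-.5
        cv2.fillConvexPoly(im,cv2.convexHull(np.round(uv*16).astype(np.int32)),255,shift=4)
    return cv2.resize(im,(r-l,b-t),interpolation=cv2.INTER_AREA)/255.
def hsvmask(s,kind,ext):
    l,t,r,b=ext; hsv=cv2.cvtColor(cv2.GaussianBlur(s['image'],(3,3),0),cv2.COLOR_RGB2HSV)[t:b,l:r].astype(int)
    m=((hsv[...,1]<140) if kind!='tester' else ((hsv[...,0]<97)|(hsv[...,2]<40))).astype(np.uint8)
    m=cv2.morphologyEx(m,cv2.MORPH_OPEN,np.ones((3,3)))
    cs,_=cv2.findContours(m,cv2.RETR_EXTERNAL,cv2.CHAIN_APPROX_NONE); c=max(cs,key=cv2.contourArea)
    o=np.zeros_like(m); cv2.drawContours(o,[c],-1,1,-1); return o
def fit(views,parts,x0,z=None):
    # views: list of (s,mask,ext)
    f=lambda x: sum(np.abs(render(s,parts,[x[0],x[1],x[2]/50]+([z] if z else []),e)-m).sum() for s,m,e in views)
    x=np.array([x0[0],x0[1],x0[2]*50])
    for d in(12,4): 
        r=minimize(f,x,method='Nelder-Mead',options=dict(initial_simplex=np.vstack([x,x+np.eye(3)*d]),xatol=.05,fatol=.05)); x=r.x
    return np.array([x[0],x[1],x[2]/50]),r.fun,sum(m.sum() for _,m,_ in views)
E
cat > m1.py <<'E'
from fit import *
np.set_printoptions(precision=2,suppress=True)
S={n:snapshot(n) for n in('top','side')}
G=dict(plate=(518,-361,-1.27),fixture=(478,32,.46),tester=(518,348,.55))
import itertools
for k,g in G.items():
    V={};N={}
    for n,s in S.items():
        uv=proj(s,np.vstack([p+[g[0],g[1],0] for p in M[k]])); l,t=np.floor(uv.min(0)-14).astype(int); r,b=np.ceil(uv.max(0)+14).astype(int)
        V[n]=(s,hsvmask(s,k,(l,t,r,b)),(l,t,r,b))
        for o in outline_of(s,k):
            cx=np.argwhere(o['mask']).mean(0)[::-1]
            if np.hypot(*(cx-uv.mean(0)))<15: N[n]=(s,o['mask'][t:b,l:r],(l,t,r,b)); break
    for lab,W in(('hsv',V),('net',N)):
        for vs in(['top'],['side'],['top','side']):
            if not all(v in W for v in vs): continue
            best=min((fit([W[v] for v in vs],M[k],(g[0],g[1],y)) for y in (g[2],g[2]+np.pi/2,)),key=lambda r:r[1]); print(k,lab,vs,*best)
s=S['top']
for k,us in dict(holes=([466.9,228.9],[478.6,264.1])).items():
    a,b=[atz(s,u,6) for u in us]; print('top holes',(a+b)/2,np.linalg.norm(b-a),np.arctan2(*(b-a)[1::-1]))
a,b=[atz(S['side'],u,6) for u in([378,382.3],[330.3,404.7])]; print('side holes',(a+b)/2,np.linalg.norm(b-a),np.arctan2(*(b-a)[1::-1]))
o=arm.get_obs(); import cv2
print(cv2.Rodrigues(np.array(o['eef_rot'],float))[0], o['position'],o['clock'])
E
python3 m1.py
```

```text
plate hsv ['top'] [ 519.17 -368.2     0.25] 221.95686274509805 1692
plate hsv ['side'] [ 518.67 -365.7     0.27] 268.83137254901965 3174
plate hsv ['top', 'side'] [ 518.78 -365.65    0.27] 491.8352941176471 4866
plate net ['top'] [ 522.72 -366.35    0.26] 391.83137254901965 1114
plate net ['side'] [ 519.5  -364.21    0.27] 678.2745098039215 2439
plate net ['top', 'side'] [ 520.87 -364.77    0.27] 1129.956862745098 3553
fixture hsv ['top'] [477.    32.88   0.45] 130.79607843137256 2501
fixture hsv ['side'] [475.92  37.25   0.44] 59.94509803921569 2428
fixture hsv ['top', 'side'] [476.35  35.4    0.45] 245.49019607843135 4929
fixture net ['top'] [478.12  35.18   3.59] 58.75686274509804 2387
fixture net ['side'] [473.77  35.26   0.44] 98.68235294117648 2353
fixture net ['top', 'side'] [476.7   35.39   0.45] 208.7450980392157 4740
tester hsv ['top'] [510.79 349.17   2.65] 68.67058823529412 1914
tester hsv ['side'] [509.59 353.98   2.66] 113.53725490196078 1436
tester hsv ['top', 'side'] [510.46 349.92   2.65] 212.47450980392153 3350
tester net ['top'] [510.85 350.17   2.65] 83.18823529411765 1884
tester net ['side'] [508.22 352.97   2.64] 100.65098039215687 1504
tester net ['top', 'side'] [509.82 350.68   2.64] 210.25882352941176 3388
top holes [ 519.9  -365.64    6.  ] 119.18323212304318 -2.8778705099485036
side holes [ 518.7  -364.68    6.  ] 121.13137712687121 -2.8787750056369767
[[-0.95  0.32 -0.  ]
 [ 0.32  0.95 -0.  ]
 [ 0.   -0.   -1.  ]] [209.25 615.37 248.31] 1.65
```

```bash
cat > plan.py <<'E'
from h import *
def pose():
    o=arm.get_obs(); R=cv2.Rodrigues(np.array(o['eef_rot'],float))[0]
    return np.array(o['position'],float),np.arctan2(R[1,0],R[0,0]),R
def plan(wps,grip,p=None,yaw=None):
    """wps: list of (x,y,z,yaw) one per row; prints rounded rows; tool down"""
    if p is None: p,yaw,_=pose()
    rows=[]
    for w in wps:
        c,s=np.cos(yaw),np.sin(yaw); A=np.array([[c,s,0],[s,-c,0],[0,0,-1]]) # cols: tool x,y,z
        d=np.round(A.T@(np.array(w[:3])-p),1); t=round(float(np.degrees(-(w[3]-yaw))),1)
        rows.append([*map(float,d),0,0,t,grip]); p=p+A@d; yaw-=np.radians(t)
    for i in range(0,len(rows),12): print(str(rows[i:i+12]).replace(' ',''))
    print('end',np.round(p,1),round(yaw,3)); return p,yaw
def lin(p,y,q,yq,n): return [(*(p+(np.array(q)-p)*k/n),y+(yq-y)*k/n) for k in range(1,n+1)]
def arc(p,y,q,yq,n):
    a0,a1=np.arctan2(p[1],p[0]),np.arctan2(q[1],q[0]); r0,r1=np.hypot(*p[:2]),np.hypot(*q[:2]); o=[]
    for k in range(1,n+1):
        f=k/n; a=a0+(a1-a0)*f; r=r0+(r1-r0)*f; o.append((r*np.cos(a),r*np.sin(a),p[2]+(q[2]-p[2])*f,y+(yq-y)*f))
    return o
E
python3 - <<'E'
from plan import *
from fit import *
p,y,R=pose(); print(p,y)
plan(arc(p,y,(519.3,-365.3,150),.265,21),60)
# tester refit with right sense, from saved pictures' geometry (fresh top)
s=snapshot('top'); s2=snapshot('side'); V=[]
for q in(s,s2):
    uv=proj(q,np.vstack([a+[510,350,0] for a in M['tester']])); l,t=np.floor(uv.min(0)-14).astype(int); r,b=np.ceil(uv.max(0)+14).astype(int)
    V.append((q,hsvmask(q,'tester',(l,t,r,b)),(l,t,r,b)))
for v in([V[0]],[V[1]],V): 
    x,f,n=fit(v,M['tester'],(512,350,-.49)); print(x,f,n,'knob',x[:2]-25*np.array([np.cos(x[2]),np.sin(x[2])]))
E
```

```text
[209.25265271 615.37425517 248.3061185 ] 2.813844919489999
[[-57.3,-3.3,4.7,0,0,7.0,60],[-57.3,-1.3,4.7,0,0,6.9,60],[-57.3,0.6,4.6,0,0,7.0,60],[-57.2,2.4,4.7,0,0,6.9,60],[-56.9,4.3,4.7,0,0,7.0,60],[-56.8,6.2,4.7,0,0,6.9,60],[-56.5,8.0,4.7,0,0,7.0,60],[-56.1,9.9,4.6,0,0,6.9,60],[-55.6,11.6,4.7,0,0,7.0,60],[-55.2,13.5,4.7,0,0,6.9,60],[-54.7,15.3,4.7,0,0,7.0,60],[-54.1,17.1,4.7,0,0,7.0,60]]
[[-53.4,18.9,4.7,0,0,6.9,60],[-52.7,20.5,4.6,0,0,7.0,60],[-51.9,22.3,4.7,0,0,6.9,60],[-51.1,24.0,4.7,0,0,7.0,60],[-50.3,25.6,4.7,0,0,6.9,60],[-49.3,27.2,4.7,0,0,7.0,60],[-48.3,28.8,4.6,0,0,6.9,60],[-47.4,30.3,4.7,0,0,7.0,60],[-46.2,31.8,4.7,0,0,6.9,60]]
end [ 519.3 -365.3  150. ] 0.266
[ 5.11055984e+02  3.49426915e+02 -4.81704718e-01] 60.11764705882353 1922 knob [488.90082324 361.00917947]
[ 5.09248101e+02  3.53121065e+02 -4.62649713e-01] 113.6980392156863 1430 knob [486.87627519 364.27908613]
[ 5.10526065e+02  3.49684646e+02 -4.84998052e-01] 198.6196078431373 3352 knob [488.40916878 361.33981179]
```

{"name": "arm_command", "arguments": {"steps": [[-57, -3, 5, 0, 0, 7, 60], [-57, -1, 5, 0, 0, 7, 60], [-57, 1, 5, 0, 0, 7, 60], [-57, 2, 5, 0, 0, 7, 60], [-57, 4, 5, 0, 0, 7, 60], [-57, 6, 5, 0, 0, 7, 60], [-56, 8, 5, 0, 0, 7, 60], [-56, 10, 5, 0, 0, 7, 60], [-56, 12, 5, 0, 0, 7, 60], [-55, 13, 5, 0, 0, 7, 60], [-55, 15, 5, 0, 0, 7, 60], [-54, 17, 5, 0, 0, 7, 60]]}}

```text
clock: 3.25
position: [627.3, 114.2, 188.2]
eef_rot: [2.458, 1.956, 0.001]
wrist_force: [0.7, -0.0, -0.2]
opening: 59.8
grip_force: 0.0
```

{"name": "arm_command", "arguments": {"steps": [[-53, 19, 5, 0, 0, 7, 60], [-53, 21, 5, 0, 0, 7, 60], [-52, 22, 5, 0, 0, 7, 60], [-51, 24, 5, 0, 0, 7, 60], [-50, 26, 5, 0, 0, 7, 60], [-49, 27, 5, 0, 0, 7, 60], [-48, 29, 5, 0, 0, 7, 60], [-47, 30, 5, 0, 0, 7, 60], [-46, 32, 5, 0, 0, 7, 40], [0, 0, 0, 0, 0, 0, 40], [0, 0, 0, 0, 0, 0, 40]]}}

```text
clock: 4.62
position: [511.4, -363.0, 143.2]
eef_rot: [-3.116, -0.39, -0.001]
wrist_force: [0.7, 0.0, -0.5]
opening: 40.0
grip_force: 0.0
```

Run:
```python
from plan import *
p,y,R=pose(); print(p,y,R[:,2],arm.get_obs()['opening'],arm.get_obs()['clock'])
plan([(519.3,-365.3,100,.265),(519.3,-365.3,60,.265),(519.3,-365.3,28,.265)],40)
```

```text
[ 511.40169519 -363.04033302  143.20412126] 0.24876194759416007 [ 6.56370788e-04  1.08440190e-03 -9.99999197e-01] 40.00412250488316 4.625
[[7.1,4.1,43.2,0,0,-0.9,40],[-0.0,0.0,40.0,0,0,-0.0,40],[-0.0,0.0,32.0,0,0,-0.0,40]]
end [ 519.3 -365.3   28. ] 0.264
```

{"name": "arm_command", "arguments": {"steps": [[7, 4, 43, 0, 0, -1, 40], [0, 0, 40, 0, 0, 0, 40], [0, 0, 20, 0, 0, 0, 40], [0, 0, 12, 0, 0, 0, 40], [0, 0, 0, 0, 0, 0, 40]]}}

```text
clock: 5.25
position: [519.0, -365.4, 28.3]
eef_rot: [-3.114, -0.417, 0.0]
wrist_force: [-0.7, 0.2, 0.1]
opening: 39.9
grip_force: 0.0
```

{"name": "arm_command", "arguments": {"steps": [[0, 0, 0, 0, 0, 0, 25], [0, 0, 0, 0, 0, 0, 18], [0, 0, 0, 0, 0, 0, 8], [0, 0, 0, 0, 0, 0, 5], [0, 0, 0, 0, 0, 0, 5], [0, 0, 0, 0, 0, 0, 5]], "squeeze": 60}}

```text
clock: 6.0
position: [519.1, -366.4, 29.6]
eef_rot: [3.112, 0.416, 0.002]
wrist_force: [0.2, -0.4, 5.1]
opening: 11.3
grip_force: 59.8
```

Run:
```python
from plan import *
p,y,R=pose(); print(p,y)
p2=p+[0,0,50]
w=lin(p,y,p2,y,2); w+=arc(p2,y,(476.5,35.2,112),.45,9)
plan(w,5)
```

```text
[ 519.14071092 -366.40144616   29.56824896] 0.2655430354782671
[[0.0,0.0,-25.0,0,0,-0.0,5],[0.0,0.0,-25.0,0,0,-0.0,5],[24.1,-45.0,-3.6,0,0,-1.2,5],[20.6,-45.3,-3.6,0,0,-1.1,5],[17.1,-45.4,-3.6,0,0,-1.2,5],[13.7,-45.2,-3.6,0,0,-1.2,5],[10.4,-44.8,-3.6,0,0,-1.2,5],[7.1,-44.2,-3.6,0,0,-1.1,5],[4.0,-43.4,-3.6,0,0,-1.2,5],[1.0,-42.3,-3.6,0,0,-1.2,5],[-1.8,-41.1,-3.6,0,0,-1.2,5]]
end [476.5  35.2 112. ] 0.451
```

{"name": "arm_command", "arguments": {"steps": [[0, 0, -12, 0, 0, 0, 5], [0, 0, -22, 0, 0, 0, 5], [0, 0, -16, 0, 0, 0, 5], [0, 0, 0, 0, 0, 0, 5]]}}

```text
clock: 6.5
position: [519.2, -366.1, 79.5]
eef_rot: [3.112, 0.416, 0.003]
wrist_force: [0.3, -0.3, -5.3]
opening: 11.1
grip_force: 58.8
```

{"name": "arm_command", "arguments": {"steps": [[12, -22, -4, 0, 0, -1, 5], [24, -45, -4, 0, 0, -1, 5], [21, -45, -4, 0, 0, -1, 5], [17, -45, -4, 0, 0, -1, 5], [14, -45, -4, 0, 0, -1, 5], [10, -45, -4, 0, 0, -1, 5], [7, -44, -4, 0, 0, -1, 5], [4, -43, -4, 0, 0, -1, 5], [-3, -30, 0, 0, 0, -1, 5], [-6, -25, 0, 0, 0, -1, 5], [0, 0, 0, 0, 0, 0, 5], [0, 0, 0, 0, 0, 0, 5]]}}

```text
clock: 8.0
position: [484.1, 29.6, 110.2]
eef_rot: [3.065, 0.685, 0.001]
wrist_force: [0.6, -1.1, -4.3]
opening: 11.2
grip_force: 59.1
```

Run:
```python
from fit import *
from plan import *
p,y,R=pose(); o=arm.get_obs(); print(p,y,R,o['opening'],o['grip_force'],o['wrist_force'],o['clock'])
f=lambda x0,y0,w,h,im,k:cv2.resize(im[y0:y0+h,x0:x0+w],None,fx=k,fy=k,interpolation=cv2.INTER_CUBIC)
out=[]
for n in('top','side'):
    s=snapshot(n); c=proj(s,[(*p[:2],70)])[0].astype(int); print(n,c)
    for r in outline_of(s,'plate')[:1]: print(r['p'],r['extent'])
    out.append(f(c[0]-44,c[1]-44,88,88,s['image'],4.5 if 0 else 4)); np.save(n+'1.npy',s['image'])
cv2.imwrite('pics/h1.png',np.hstack(out)[:,:,::-1])
```

```text
[484.14156529  29.6124363  110.23316621] 0.4396754968085727 [[ 9.04889819e-01  4.25645336e-01  6.80676822e-04]
 [ 4.25645841e-01 -9.04889267e-01 -1.01594420e-03]
 [ 1.83505242e-04  1.20904482e-03 -9.99999252e-01]] 11.234020174322076 59.061044454574585 [ 0.64859806 -1.09857176 -4.31339181] 8.0
top [351 255]
0.79 [324.3, 237.2, 377.4, 279.1]
side [305 262]
0.7 [274.5, 241.4, 337.5, 279.8]
```

View pics/h1.png

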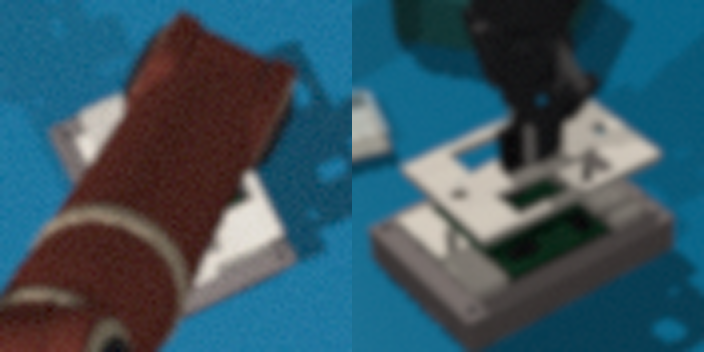

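Run:
```python
from fit import *
from plan import *
np.set_printoptions(precision=2,suppress=True)
K=12; tiles=[]
a=[];
for n in('top','side'):
    s=snapshot(n); im=cv2.imread(f'pics/{n}0.png')
    for sg in(1,-1):
        x=np.array([476.4,35.4]); u=np.array([np.cos(.45),np.sin(.45)])
        P=x+sg*60*u; q=proj(s,[(*P,38),(*P,56)]); c=q[0].astype(int)
        t=cv2.resize(im[c[1]-12:c[1]+13,c[0]-15:c[0]+16],None,fx=K,fy=K,interpolation=cv2.INTER_CUBIC)
        t=cv2.normalize(t,None,0,255,cv2.NORM_MINMAX)
        for k,col in((0,(0,0,255)),(1,(0,255,0))):
            v=((q[k]-c+[15,12]+.5)*K).astype(int); cv2.circle(t,tuple(int(z) for z in v),4,col,1)
        print(n,sg,'origin',c-[15,12],q); tiles.append(t)
cv2.imwrite('pics/pins.png',np.vstack([np.hstack(tiles[:2]),np.hstack(tiles[2:])]))
s=snapshot('side')
g=[atz(s,u,86.6) for u in([287.4,266.1],[322.1,249.6])]; print('holes',g,(g[0]+g[1])/2,np.linalg.norm(g[1]-g[0]),np.arctan2(*(g[1]-g[0])[1::-1]))
```

```text
top 1 origin [325 230] [[340.54 242.04]
 [340.74 241.09]]
top -1 origin [342 263] [[357.55 275.98]
 [357.96 275.43]]
side 1 origin [304 250] [[319.68 262.64]
 [319.55 257.8 ]]
side -1 origin [270 267] [[285.81 279.5 ]
 [285.4  274.58]]
holes [array([429.59,   7.2 ,  86.6 ]), array([537.97,  58.76,  86.6 ])] [483.78  32.98  86.6 ] 120.01193811441054 0.44407294630624977
```

View pics/pins.png

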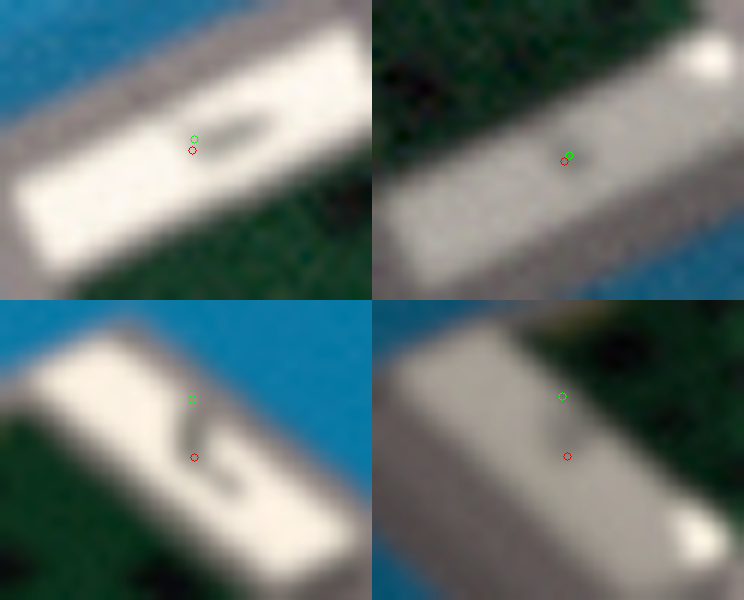

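Run:
```python
from plan import *
p,y,R=pose(); print(p,y)
plan([(476.6,33.6,100,.446),(476.6,33.6,92,.446)],5)
```

```text
[483.87918935  29.75701045 110.28069061] 0.43928626747769517
[[-5.0,-6.6,10.3,0,0,-0.4,5],[0.0,0.0,8.0,0,0,0.0,5]]
end [476.5  33.6  92. ] 0.446
```

{"name": "arm_command", "arguments": {"steps": [[-2.5, -3.3, 5, 0, 0, -0.4, 5], [-2.5, -3.3, 5, 0, 0, 0, 5], [0, 0, 8, 0, 0, 0, 5], [0, 0, 0, 0, 0, 0, 5], [0, 0, 0, 0, 0, 0, 5]]}}

```text
clock: 8.98
position: [476.5, 33.9, 92.3]
eef_rot: [3.063, 0.696, 0.0]
wrist_force: [0.2, -0.3, -5.1]
opening: 11.1
grip_force: 59.0
```

Run:
```python
from fit import *
from plan import *
np.set_printoptions(precision=2,suppress=True)
p,y,R=pose(); print(p,y)
K=12; im=np.mean([snapshot('side')['image'].astype(float) for _ in range(6)],0); s=snapshot('side')
tiles=[]
for sg in(1,-1):
    u=np.array([np.cos(.446),np.sin(.446)]); P=p[:2]+sg*60*u; q=proj(s,[(*P,68.4-.0)]); c=q[0].astype(int)
    t=cv2.resize(im[c[1]-12:c[1]+13,c[0]-15:c[0]+16].astype(np.uint8)[:,:,::-1],None,fx=K,fy=K,interpolation=cv2.INTER_CUBIC)
    print(c-[15,12],q)
    v=((q[0]-c+[15,12]+.5)*K).astype(int); cv2.circle(t,tuple(int(z) for z in v),4,(0,0,255),1)
    # dark blob centroid in green-masked brightness
    tiles.append(t)
cv2.imwrite('pics/h2.png',np.hstack(tiles))
```

```text
[476.54  33.92  92.26] 0.4470319700625121
[304 242] [[319.67 254.77]]
[270 259] [[285.19 271.42]]
```

View pics/h2.png

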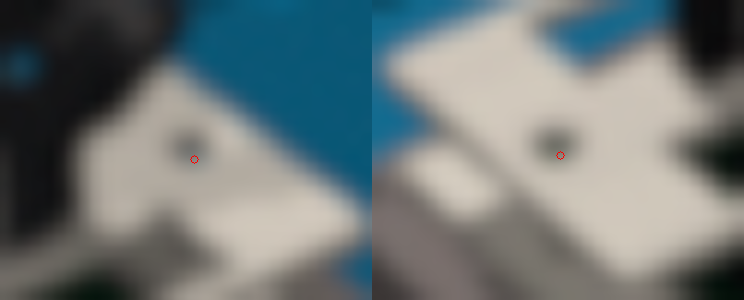

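Run:
```python
from fit import *
from plan import *
np.set_printoptions(precision=2,suppress=True)
s=snapshot('side'); t=snapshot('top')
def mid(s,us,z):
    a,b=[atz(s,u,z) for u in us]; print((a+b)/2,np.linalg.norm(a-b),np.arctan2(*(a-b)[1::-1]))
mid(s,([319.3,253.8],[284.5,270.5]),68.6)
mid(s,([319.3,261.7],[286,278.8]),38)
# rails bright edges in top0: fit via saturated/bright? use both rails' mask: low sat & value vs block
o=arm.get_obs();print(o['position'],o['wrist_force'])
```

```text
[475.81  38.24  68.6 ] 121.20105965380827 0.44442596946591734
[476.79  39.13  38.  ] 119.75181775087393 0.46691194926778956
[476.39  34.07  92.39] [ 0.38 -0.69 -3.74]
```

{"name": "arm_command", "arguments": {"steps": [[1.2, -0.4, 3, 0, 0, -0.3, 5], [0, 0, 3, 0, 0, 0, 5], [0, 0, 2, 0, 0, 0, 5], [0, 0, 2, 0, 0, 0, 5], [0, 0, 0, 0, 0, 0, 5]]}}

```text
clock: 10.05
position: [477.1, 34.8, 82.1]
eef_rot: [3.061, 0.704, -0.001]
wrist_force: [0.3, 0.0, -4.1]
opening: 11.1
grip_force: 59.1
```

{"name": "arm_command", "arguments": {"steps": [[0, 0, 1, 0, 0, 0, 5], [0, 0, 1, 0, 0, 0, 5], [0, 0, 1, 0, 0, 0, 5], [0, 0, 0, 0, 0, 0, 5]]}}

```text
clock: 10.55
position: [476.9, 34.1, 79.3]
eef_rot: [3.061, 0.703, -0.001]
wrist_force: [-1.4, -2.6, -2.0]
opening: 11.3
grip_force: 59.4
```

{"name": "arm_command", "arguments": {"steps": [[0, 0, 1, 0, 0, 0, 5], [0, 0, 1, 0, 0, 0, 5], [0, 0, 0, 0, 0, 0, 5]]}}

```text
clock: 10.92
position: [476.7, 34.1, 77.1]
eef_rot: [3.061, 0.703, -0.002]
wrist_force: [-2.6, -4.0, -1.7]
opening: 11.3
grip_force: 59.4
```

{"name": "arm_command", "arguments": {"steps": [[-0.9, 0.6, 0, 0, 0, 0, 5], [0, 0, 1, 0, 0, 0, 5], [0, 0, 1, 0, 0, 0, 5], [0, 0, 0, 0, 0, 0, 5]]}}

```text
clock: 11.42
position: [476.7, 33.9, 75.2]
eef_rot: [3.061, 0.704, -0.0]
wrist_force: [-1.6, -3.2, -3.2]
opening: 11.3
grip_force: 59.4
```

{"name": "arm_command", "arguments": {"steps": [[-0.7, 0.6, 0, 0, 0, 0, 5], [0, 0, 1.5, 0, 0, 0, 5], [0, 0, 1.5, 0, 0, 0, 5], [0, 0, 1, 0, 0, 0, 5], [0, 0, 0, 0, 0, 0, 5]]}}

```text
clock: 12.05
position: [476.6, 33.7, 71.1]
eef_rot: [-3.061, -0.705, -0.0]
wrist_force: [-0.8, -0.8, -2.8]
opening: 11.8
grip_force: 59.1
```

{"name": "arm_command", "arguments": {"steps": [[0, 0, 1, 0, 0, 0, 5], [0, 0, 1, 0, 0, 0, 5], [0, 0, 0, 0, 0, 0, 5]]}}

```text
clock: 12.42
position: [476.5, 33.6, 69.2]
eef_rot: [-3.061, -0.705, -0.0]
wrist_force: [-0.1, 0.3, -3.6]
opening: 11.3
grip_force: 59.0
```

{"name": "arm_command", "arguments": {"steps": [[0, 0, 1, 0, 0, 0, 5], [0, 0, 0, 0, 0, 0, 5]]}}

```text
clock: 12.68
position: [476.3, 33.4, 68.2]
eef_rot: [-3.061, -0.705, 0.0]
wrist_force: [-0.3, 0.4, -3.0]
opening: 11.0
grip_force: 59.0
```

{"name": "arm_command", "arguments": {"steps": [[0, 0, 0.7, 0, 0, 0, 5], [0, 0, 0, 0, 0, 0, 5]]}}

```text
clock: 12.92
position: [476.4, 33.2, 67.6]
eef_rot: [-3.062, -0.705, -0.0]
wrist_force: [-0.1, -0.3, -3.5]
opening: 11.6
grip_force: 59.1
```

{"name": "arm_command", "arguments": {"steps": [[0, 0, 0.7, 0, 0, 0, 5], [0, 0, 0, 0, 0, 0, 5]]}}

```text
clock: 13.18
position: [476.4, 33.2, 67.5]
eef_rot: [-3.061, -0.704, -0.001]
wrist_force: [-1.3, 0.5, 3.8]
opening: 10.9
grip_force: 60.3
```

{"name": "arm_command", "arguments": {"steps": [[0, 0, 0.4, 0, 0, 0, 5], [0, 0, 0, 0, 0, 0, 5]]}}

```text
clock: 13.42
position: [476.4, 33.2, 67.5]
eef_rot: [-3.061, -0.704, -0.001]
wrist_force: [-2.9, 0.1, 7.9]
opening: 11.5
grip_force: 61.1
```

{"name": "arm_command", "arguments": {"steps": [[0, 0, -0.6, 0, 0, 0, 12], [0, 0, 0, 0, 0, 0, 16], [0, 0, 0, 0, 0, 0, 24], [0, 0, 0, 0, 0, 0, 32], [0, 0, 0, 0, 0, 0, 40], [0, 0, 0, 0, 0, 0, 40]]}}

```text
clock: 14.18
position: [476.4, 33.2, 67.1]
eef_rot: [3.061, 0.705, -0.0]
wrist_force: [-0.5, 0.1, 0.3]
opening: 39.9
grip_force: 0.0
```

{"name": "arm_command", "arguments": {"steps": [[0, 0, -10, 0, 0, 0, 40], [0, 0, -30, 0, 0, 0, 40], [0, 0, -45, 0, 0, 0, 40], [0, 0, -45, 0, 0, 0, 40], [0, 0, 0, 0, 0, 0, 40]]}}

```text
clock: 14.8
position: [478.5, 32.8, 200.6]
eef_rot: [3.061, 0.704, 0.013]
wrist_force: [0.6, 0.2, -0.8]
opening: 40.3
grip_force: 0.0
```

Run:
```python
from fit import *
from plan import *
np.set_printoptions(precision=2,suppress=True)
p,y,R=pose(); print(p,y,arm.get_obs()['clock'])
s=snapshot('side'); V=[]
uv=proj(s,[(476,34,38)])[0].astype(int)
t=cv2.resize(s['image'][uv[1]-40:uv[1]+41,uv[0]-50:uv[0]+51],None,fx=6,fy=6,interpolation=cv2.INTER_CUBIC)
cv2.imwrite('pics/seat.png',t[:,:,::-1])
plan(lin(p,y,p+[0,0,20],y,1)+arc(p+[0,0,20],y,(488.5,361.5,150),np.pi-.483,17),50)
# knob estimates
q=snapshot('top')
for n,z in((q,'top'),(s,'side')):
    for r in tip_of(n,'start_knob_grip')[:2]: print(z,r['p'],r['uv'],atz(n,r['uv'],89))
    for r in outline_of(n,'start_knob_grip')[:2]: print(r['p'],r['extent'])
```

```text
[478.48  32.78 200.64] 0.45238165669899716 14.8
[[1.1,1.1,-21.9,0,0,0.0,50],[12.9,-12.4,4.1,0,0,-7.4,50],[14.0,-11.3,4.2,0,0,-7.5,50],[15.3,-10.1,4.1,0,0,-7.4,50],[16.3,-8.9,4.2,0,0,-7.4,50],[17.2,-7.3,4.2,0,0,-7.5,50],[18.1,-5.9,4.1,0,0,-7.4,50],[18.7,-4.2,4.2,0,0,-7.4,50],[19.3,-2.6,4.1,0,0,-7.5,50],[19.7,-0.8,4.2,0,0,-7.4,50],[19.9,1.0,4.1,0,0,-7.4,50],[19.9,2.9,4.2,0,0,-7.5,50]]
[[19.9,4.8,4.1,0,0,-7.4,50],[19.5,6.6,4.2,0,0,-7.4,50],[19.1,8.4,4.2,0,0,-7.5,50],[18.4,10.3,4.1,0,0,-7.4,50],[17.5,12.1,4.2,0,0,-7.5,50],[16.6,13.8,4.1,0,0,-7.4,50]]
end [488.5 361.5 150. ] 2.659
top 0.66 [133.5, 265.1] [452.8 697.   89. ]
top 0.49 [242.6, 253.9] [486.23 363.24  89.  ]
0.69 [237.9, 248.9, 251.4, 262.7]
0.67 [125.4, 259.5, 148.9, 275.8]
side 0.68 [266.9, 158.2] [450.09 703.23  89.  ]
side 0.59 [409.2, 315.7] [ 683.   -246.05   89.  ]
0.71 [369.0, 266.2, 414.6, 276.6]
0.61 [262.9, 155.0, 271.4, 167.2]
```

View pics/seat.png

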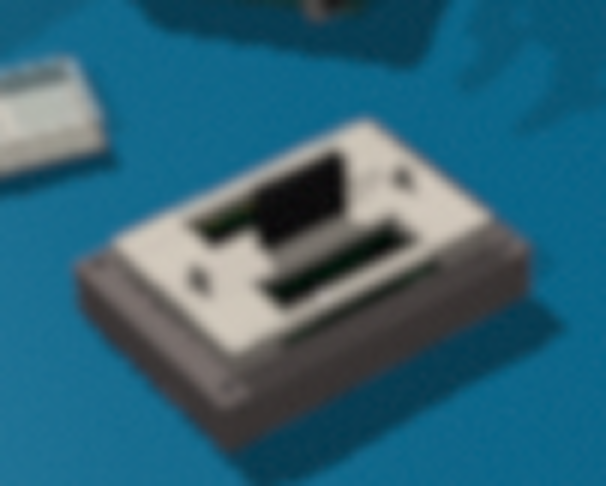

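{"name": "arm_command", "arguments": {"steps": [[13, -12, 2, 0, 0, -7.5, 40], [14, -11, 2, 0, 0, -7.5, 40], [15, -10, 2, 0, 0, -7.5, 40], [16, -9, 2, 0, 0, -7.5, 40], [17, -7, 2, 0, 0, -7.5, 40], [18, -6, 2, 0, 0, -7.5, 40], [19, -4, 2, 0, 0, -7.5, 40], [19, -3, 2, 0, 0, -7.5, 40], [20, -1, 2, 0, 0, -7.5, 40], [20, 1, 2, 0, 0, -7.5, 40], [20, 3, 2, 0, 0, -7.5, 40], [20, 5, 2, 0, 0, -7.5, 40]]}}

```text
clock: 16.6
position: [504.1, 258.0, 171.8]
eef_rot: [-1.661, -2.665, 0.004]
wrist_force: [-0.5, -0.8, -0.4]
opening: 40.1
grip_force: 0.0
```

{"name": "arm_command", "arguments": {"steps": [[20, 7, 2, 0, 0, -7.5, 40], [19, 8, 2, 0, 0, -7.5, 40], [18, 10, 2, 0, 0, -7.5, 40], [17, 12, 2, 0, 0, -7.5, 40], [17, 14, 2, 0, 0, -6, 40], [0, 0, 0, 0, 0, 0, 40], [0, 0, 0, 0, 0, 0, 40]]}}

```text
clock: 17.48
position: [483.5, 359.1, 162.4]
eef_rot: [-0.766, -3.046, 0.004]
wrist_force: [1.6, -0.1, 0.5]
opening: 39.9
grip_force: 0.0
```

Run:
```python
from plan import *
p,y,R=pose(); print(p,y)
q=(488.5,360.5);Y=np.pi-.482
plan([(*q,135,Y),(*q,110,Y),(*q,90,Y)],40)
```

```text
[483.54277788 359.12058174 162.381997  ] 2.6486457850691743
[[-3.7,3.6,27.4,0,0,-0.6,40],[-0.0,-0.0,25.0,0,0,-0.0,40],[-0.0,-0.0,20.0,0,0,-0.0,40]]
end [488.5 360.5  90. ] 2.659
```

{"name": "arm_command", "arguments": {"steps": [[-3.7, 3.6, 27, 0, 0, -0.6, 40], [0, 0, 15, 0, 0, 0, 40], [0, 0, 10, 0, 0, 0, 40], [0, 0, 10, 0, 0, 0, 40], [0, 0, 10, 0, 0, 0, 40], [0, 0, 0, 0, 0, 0, 40], [0, 0, 0, 0, 0, 0, 40]]}}

```text
clock: 18.35
position: [488.3, 362.4, 91.4]
eef_rot: [0.746, 3.051, 0.001]
wrist_force: [-0.5, -0.2, 0.2]
opening: 40.2
grip_force: 0.0
```

{"name": "arm_command", "arguments": {"steps": [[0, 0, 0, 0, 0, 0, 26], [0, 0, 0, 0, 0, 0, 18], [0, 0, 0, 0, 0, 0, 8], [0, 0, 0, 0, 0, 0, 8], [0, 0, 0, 0, 0, 0, 8], [0, 0, 0, 0, 0, 0, 8]], "squeeze": 40}}

```text
clock: 19.1
position: [486.6, 358.6, 91.4]
eef_rot: [-0.75, -3.047, 0.011]
wrist_force: [-5.4, -6.8, 7.1]
opening: 13.1
grip_force: 40.3
```

Run:
```python
from plan import *
p,y,R=pose(); print(p,y,R[:,2],arm.get_obs()['torque'],arm.get_obs()['wrist_force'])
```

```text
[486.57312372 358.60213156  91.40417511] 2.6590585310533754 [-0.00489591 -0.00607024 -0.99996959] [-1.20202067  0.90168348 -0.23883216] [-5.39721917 -6.83668716  7.08948671]
```

{"name": "arm_command", "arguments": {"steps": [[0, -2, 0, 0, 0, 0, 8], [0, -2.2, 0, 0, 0, 0, 8], [0, 0, 0, 0, 0, 0, 8], [0, 0, 0, 0, 0, 0, 8]]}}

```text
clock: 19.6
position: [486.4, 358.4, 91.4]
eef_rot: [0.747, 3.051, 0.0]
wrist_force: [0.2, -3.2, 4.1]
opening: 13.0
grip_force: 40.3
```

{"name": "arm_command", "arguments": {"steps": [[0, 0, 0, 0, 0, 6, 8], [0, 0, 0, 0, 0, 6, 8], [0, 0, 0, 0, 0, 6, 8], [0, 0, 0, 0, 0, 6, 8], [0, 0, 0, 0, 0, 6, 8], [0, 0, 0, 0, 0, 0, 8], [0, 0, 0, 0, 0, 0, 8]]}}

```text
clock: 20.48
position: [486.1, 358.1, 91.4]
eef_rot: [1.507, 2.756, -0.002]
wrist_force: [-2.9, -2.9, 5.7]
opening: 13.1
grip_force: 40.1
```

Run:
```python
from plan import *
p,y,R=pose(); o=arm.get_obs(); print(p,y,R[:,2],o['torque'],o['wrist_force'],o['opening'])
```

```text
[486.08380969 358.05301705  91.40574789] 2.1407370452624326 [-1.20148267e-04 -1.40615125e-03 -9.99999004e-01] [-0.76393611  0.39080804  0.03299985] [-2.92361873 -2.93054374  5.68130078] 13.142961067419654
```

{"name": "arm_command", "arguments": {"steps": [[0, 0, 0, 0, 0, 7, 8], [0, 0, 0, 0, 0, 7, 8], [0, 0, 0, 0, 0, 7, 8], [0, 0, 0, 0, 0, 7, 8], [0, 0, 0, 0, 0, 5, 8], [0, 0, 0, 0, 0, 0, 8], [0, 0, 0, 0, 0, 0, 8]]}}

```text
clock: 21.35
position: [485.5, 357.9, 91.4]
eef_rot: [2.227, 2.215, -0.004]
wrist_force: [-3.2, -3.8, 6.2]
opening: 13.4
grip_force: 40.3
```

Run:
```python
from plan import *
p,y,R=pose(); o=arm.get_obs(); print(p,y,o['torque'],o['wrist_force'],o['opening'])
```

```text
[485.51522011 357.90380992  91.38347702] 1.5652403764181357 [-0.73663975  0.71574044  0.05747839] [-3.18801067 -3.75235392  6.21048821] 13.35027826876391
```

{"name": "arm_command", "arguments": {"steps": [[0, 0, 0, 0, 0, 3, 8], [0, 0, 0, 0, 0, 3, 8], [0, 0, 0, 0, 0, 0, 8], [0, 0, 0, 0, 0, 0, 8]]}}

```text
clock: 21.85
position: [485.4, 357.9, 91.4]
eef_rot: [2.34, 2.096, -0.004]
wrist_force: [-3.4, -4.3, 6.6]
opening: 13.7
grip_force: 40.4
```

Run:
```python
from plan import *
p,y,R=pose(); o=arm.get_obs(); print(p,y,o['torque'],o['wrist_force'],o['opening'])
```

```text
[485.40990389 357.90327186  91.40757761] 1.460643107222172 [-0.75210339  0.61051805  0.12690521] [-3.44406828 -4.27276812  6.56353066] 13.720252105879112
```

{"name": "arm_command", "arguments": {"steps": [[0, 0, 0, 0, 0, 2, 8], [0, 0, 0, 0, 0, 2, 8], [0, 0, 0, 0, 0, 0, 8], [0, 0, 0, 0, 0, 0, 8]]}}

```text
clock: 22.35
position: [485.4, 358.3, 91.4]
eef_rot: [2.405, 2.02, -0.004]
wrist_force: [-3.2, -4.0, 6.9]
opening: 13.6
grip_force: 58.7
```

Run:
```python
from plan import *
p,y,R=pose(); o=arm.get_obs(); print(p,y,o['torque'],o['wrist_force'],o['opening'])
```

```text
[485.4443824  358.25340185  91.43004715] 1.3972157645818166 [-0.75072192  0.62755756  1.11945146] [-3.16145071 -4.00691411  6.86407084] 13.572630519580215
```

{"name": "arm_command", "arguments": {"steps": [[0, 0, 0, 0, 0, -3, 13], [0, 0, 0, 0, 0, 0, 25], [0, 0, 0, 0, 0, 0, 85], [0, 0, 0, 0, 0, 0, 85], [0, 0, 0, 0, 0, 0, 85], [0, 0, 0, 0, 0, 0, 85], [0, 0, 0, 0, 0, 0, 85]]}}

```text
clock: 23.22
position: [486.3, 358.6, 91.1]
eef_rot: [2.362, 2.072, 0.001]
wrist_force: [-0.7, -0.2, -0.6]
opening: 84.8
grip_force: 0.0
```

{"name": "arm_command", "arguments": {"steps": [[0, 0, -10, 0, 0, 0, 85], [0, 0, -30, 0, 0, 0, 85], [0, 0, -50, 0, 0, 0, 85], [0, 0, -50, 0, 0, 0, 85], [0, 0, -20, 0, 0, 0, 85], [0, 0, 0, 0, 0, 0, 85], [0, 0, 0, 0, 0, 0, 85]]}}

```text
clock: 24.1
position: [485.4, 358.2, 250.1]
eef_rot: [-2.361, -2.072, 0.003]
wrist_force: [-1.1, -0.1, 0.2]
opening: 85.2
grip_force: 0.0
```

Run:
```python
from h import *
s=snapshot('side'); o=arm.get_obs(); print(o['position'],o['opening'],o['clock'])
f=lambda x0,y0,w,h,im,k:cv2.resize(im[y0:y0+h,x0:x0+w],None,fx=k,fy=k,interpolation=cv2.INTER_CUBIC)
a=f(255,170,80,90,s['image'],4);b=f(255,170,80,90,cv2.imread('pics/side0.png')[:,:,::-1],4)
cv2.imwrite('pics/end.png',np.hstack([a,b])[:,:,::-1])
cv2.imwrite('pics/all.png',s['image'][:,:,::-1])
```

```text
[485.27324509 358.15015683 249.64728451] 84.91525158555224 24.15
```

View pics/end.png

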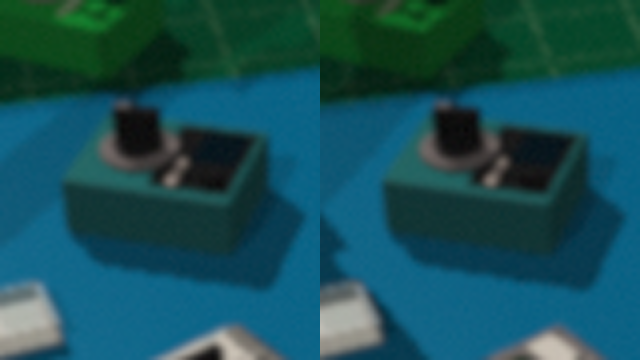

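View pics/all.png

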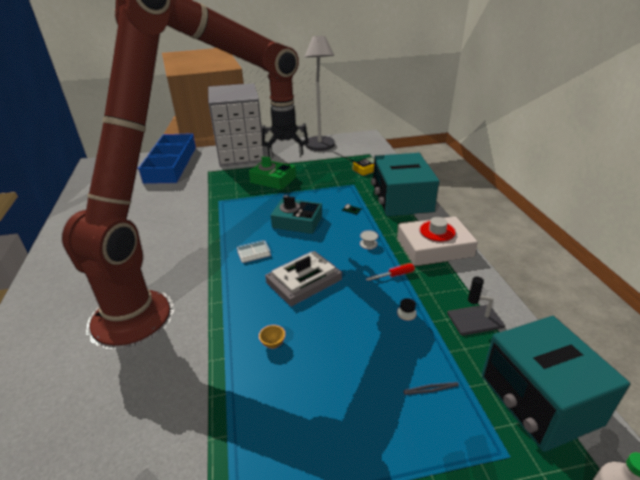

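The knob bar at about (135,130) in the close-up looks the same as in the before picture, so it has sprung back. The plate is seated at about (305,272), the bystanders look unmoved, and the arm is clear.

```bash
python3 -c "
from h import *
print(workorder.finish_job())"
```

```text
the job is handed in; nothing more can be done
None
```

The plate is seated flush over both pins and released. The start knob was then turned clockwise to its stop and let go, and it sprang back. The job was handed in at about 24 s; no verdict came back.

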